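Fit the hand crank to a sloping roller pump and turn the pump over once

ROBOT

A 6-joint arm with a two-finger parallel gripper is mounted at the origin on the work surface. World frame = base frame: x ahead of the robot, y to its left, z up, the work surface at z = 0. Lengths are in m, angles in rad, forces in N, time in s.
With the tool pointing down it reaches from about 0.25 to 0.725 m from the base axis. Payload 4 kg.
Tool frame: the origin (TCP) lies on the front face of the gripper's body, between the roots of the fingers; the fingertips stand 73 mm ahead of it and the grasp point (between the pads) lies 54 mm ahead of it; z points along the fingers, y is the line along which they close (so a half turn about z gives the same grasp; the last joint's range is limited). The gripper opens to 85 mm and grips with 20 to 120 N. Pads are 22 mm wide; open, the fingers measure 114 mm over their backs; the gripper's body (76 mm by 85 mm) begins 54 mm behind the grasp point. The pads swing forward as they close: fully open they stand 13 mm farther back than shut.
Start: joints at [1.171, 0.241, 0.005, 1.335, 0, 1.571], TCP at [0.195, 0.461, 0.304] pointing down, gripper open.
Joint ranges: [-2.72, 2.72], [-1.05, 1.87], [-1.09, 1.28], [-1.99, 2.15], [-1.42, 1.44], [-3.14, 3.14]. Speed limits (rad/s): [2.79, 2.79, 3.14, 3.14, 3.14, 3.14].

INTERFACE

Orientations are given as a unit quaternion [x, y, z, w].
In Python, from workcell import bot gives the robot as it stands. The module is installed in compiled form; this text tells all that it offers.
- The arm moves only by the tool step_arm, never from a script. Its argument "rows" is a list of rows, each a list of 2 entries, a list of its own where there are three numbers: the shift along the tool's x, y, z in mm, then the turn about the tool's z in degrees. A call has 1 to 12 rows; each row is the pose to reach, as a shift and turn from the pose commanded when the call began, along the tool's axes at that moment; what a row does not reach only later rows make up. A row lasts 1/8 s, in which the tool goes at most 62.5 mm and 10.7 degrees, less where a joint would pass 70% of its speed; a pose out of reach is approached as far as the arm can. A call with a gripper value outside its range is refused whole. "claw" is the gripper's target within -1 to 1 (shut at 1, half-way at 0, fully open at -1), set as the call begins (left out, the last holds). The fingers move at their own pace and stop on an object; the grip force is fixed at half the most. Time passes only in rows, so rows that repeat a pose let the fingers close. It gives the time, the measured TCP pose, the force, the opening and the grip force at its end, in the units of the state.
- bot.get_obs(): the state, without advancing time (a new reading comes with each control period).
- bot.camera(name): name is "scene" or "top" or "wrist"; returns (picture, depth): 384x512x3 uint8, red, green, blue; 384x512 float32, m along the optical axis (not along the pixel's ray), 0 where there is no reading.
- bot.camera_params(name): a dict with "fx", "fy", "cx", "cy" (pixels), "pose" (4x4, takes a point from camera to world coordinates). Camera axes: x right, y up, looking along -z (the intrinsics and any distortion apply to the point x, -y, -z); pixel columns grow to the right and rows downward; lengths in m; the calibration is good to about 2 mm. A picture is of the moment at which its call begins: read the wrist's pose just before it. camera_params takes no time and is no camera call; for the wrist camera it gives the pose at the moment of the call.
- bot.job_done(): hands the job in; it is judged then, once.
Trained networks look in the newest picture that a camera, given by its name, has taken for a name from the list of things; names that differ only in an ending like _2 or _b are one class to them, and where a whole thing is asked for, a point or a joint stands for the part that bears it (a point fixed in the world has none). Each returns a list of dicts, best first, with "score" (0 to 1); they miss things now and then, are a little off and sometimes report something else, mostly with a low value. They report only what shows in the picture. A call takes as long as a camera call. They do not tell look-alikes from the thing itself.
- bot.trace(target, camera): "pixels" (384x512 bool, what is visible of it) and "uv" ([column, row] in pixels, amid what is visible of it).
The state is a dict: "clock": time; "joint_pos": joint angles; "joint_vel": joint speeds; "tau": joint torques, N m; "eef_pos": TCP position; "tool_rot": TCP orientation; "ft_force": force on the tool from outside, world axes, zero at the start; "ft_torque": the same for the moment, N m; "grip_width": finger opening in m; "grasp_force": force on a finger pad.
Only numpy, scipy, OpenCV 4.12 (cv2) and the standard library are available. Lean on these libraries where they do the work, as an engineer would, in place of code of your own. Each camera call takes 0.05 s, during which the arm holds its last target. There are 200 camera calls.

TASK

The roller pump is to be turned over by hand before its tubing is loaded: take the hand crank out of its stand, turn it until the flat of its shank matches the flat of the socket in the pump's rotor, and push it fully home. Then, with the crank, turn the rotor clockwise (seen looking onto the deck) through exactly one full turn, so that the rotor stops where it started. Leave the crank fitted in the rotor and let go of it, and do not shift or knock over anything else on the bench.

Things in the scene. Friction and masses are not known exactly. Their poses are not given: they have to be found in the camera images.
- socket (a point): Centre of the mouth of the rotor's D-shaped socket, level with the top of its aluminium hub (60 mm across). z: rotor axis, square to the deck, leaning 30 degrees from vertical to the pump's front; x: to the flat side (red bar on the hub). Radius 16.8 mm, flat 8.8 mm from the axis, 42 mm deep, 2 mm chamfer. Hub top is 48 mm above the deck, higher than rollers and raceway. Turns with the rotor.
- rotor (a joint): Rotor angle, rad; grows clockwise seen looking onto the deck; 0: socket x points straight up the slope. Starts between -2.4 and 2.4. It turns without end and stays where left; resists with 0.2 N m (about 3 N at the crank's knob). The crank has 4 to 8 degrees of play in the socket, so the rotor lags the crank by that much.
- rotor_mark (a point): Red spot on the top of the rotor's roller that lies on the flat's side, 54 mm from the rotor axis. It turns with the rotor.
- pump: Roller pump, fixed: grey housing, red skirt, 300 mm deep (x), 240 mm wide (y); deck slopes up at 30 degrees from 45 mm high at the front (-x) to 195 mm at the back, where two black lobed knobs stand (to 240 mm). Origin: centre of underside. Rotor axis meets the deck at x -33, z 112.5 mm. Round the rotor a horseshoe raceway, outer radius 92 mm, 36 mm high.
- crank_block (a point): Hand crank, loose, 0.3 kg: centre of its aluminium grip block, on the shank axis, 25 mm above the block's underside. Block 44 mm long (x), 26 wide (y, grip across it), 45 high. z up along the shank axis, x along the arm to the knob. The arm is 20 mm wide, its top 24 mm above the block's underside. Starts upright, block on the stand's top, shank 40 mm down a loose hole, arm pointing anywhere.
- crank_grip (a point): Centre of the crank's black knob with a yellow cap: 26 mm in diameter, 49 mm tall, upright, 80 mm from the shank axis along the crank's x; this point is 50 mm above the underside of the grip block. The knob spins freely on the crank arm about its own axis.
- crank_shoulder (a point): Point on the crank's shank axis at the underside of the grip block (same axes as the crank); it meets the socket's mouth when fully home. Below it the steel D-shank: 40 mm long, radius 16 mm, flat 8 mm from the axis on the arm's side (+x), chamfered end.
- stand: White accessory block, fixed on the bench, 85 x 200 mm and 50 mm high on a 120 x 230 mm steel foot plate, with two round holes 37 mm wide at y +60 and -60 mm; the crank hangs in one and the setting key in the other. Origin at the centre of its underside.
- setting_key: Bystander: setting key with a red knob (40 mm across, 55 mm above the stand's top), shank in the stand's other hole. Origin on its axis at the stand's top.
- amber_bottle: Bystander: amber bottle, 68 mm across, 150 mm tall. Origin at the centre of its underside.
- media_bottle: Bystander: clear bottle with blue cap, 90 mm across, 200 mm tall. Origin at the centre of its underside.
- beaker: Bystander: clear beaker, 72 mm across, 95 mm tall. Origin at the centre of its underside.
- tube_rack: Bystander: blue tube rack 70 x 200 mm, 75 mm tall with its tubes. Origin at the centre of its underside.
- pipette: Bystander: grey and white pipette lying on the bench, 250 mm long, 28 mm high. Origin on the bench near its middle.
- spanner: Bystander: spanner lying on the bench, 160 mm long, low. Origin on the bench at its middle.
Things that resemble listed ones, but are neither listed nor needed, are in the scene too. There is more than one size of the part that bears crank_block; the job needs the larger.

How it is judged:
By the outcome, as a careful person would: the job done as asked, in the order asked, and still so for the second after the job is handed in, with the robot touching nothing.
It also fails if it takes over 64 s, if anything falls off the work surface, if the arm or the gripper's body presses on something with over 40 N, if the wrist force passes 120 N, or if a joint passes its speed limit or range.

## Working session

There is one attempt and no reset: what is moved stays moved. The work goes in short steps, Python scripts to look and compute and a tool call to move; the robot and the scene stay as the last step left them, time stands still between calls to the robot, and variables do not carry over. Pictures are saved under pics/ and viewed, at most 10 in all, crops included, and the job is handed in when it is done.

Besides the shell and the picture viewer there is one more tool, called as name(argument=value, ...), one argument or row to a line, values as JSON. step_arm: Moves the arm, as the interface text tells. Its arguments: {"type":"object","properties":{"rows":{"type":"array"},"claw":{"type":"number"}},"required":["rows"]}

```bash
mkdir -p pics; cat > h.py <<'E'
import numpy as np, cv2
from scipy.spatial.transform import Rotation as R
from workcell import bot
def world(cam,d,P=None):
    P=P or bot.camera_params(cam); v,u=np.mgrid[0:384,0:512]
    X=np.stack([(u-P['cx'])/P['fx']*d,-(v-P['cy'])/P['fy']*d,-d],-1)
    T=np.array(P['pose']); return X@T[:3,:3].T+T[:3,3]
def proj(cam,p,P=None):
    P=P or bot.camera_params(cam);T=np.array(P['pose']);c=(np.atleast_2d(p)-T[:3,3])@T[:3,:3]
    return np.stack([P['cx']+P['fx']*c[:,0]/-c[:,2],P['cy']-P['fy']*c[:,1]/-c[:,2]],-1)
E
python3 - <<'E'
from h import *
ims=[]
for c in ['scene','top']:
    im,d=bot.camera(c);W=world(c,d);np.savez(c+'.npz',im=im,d=d,W=W)
    P=bot.camera_params(c);print(c,{k:np.round(v,3).tolist() for k,v in P.items()})
    for n in ['crank_block','crank_grip','socket','rotor_mark','pump','stand','setting_key','amber_bottle','media_bottle','beaker','tube_rack','pipette','spanner']:
        for r in bot.trace(n,c)[:3]:
            m=r['pixels']&(d>0);w=W[m]
            if len(w)==0: continue
            print(n,round(r['score'],2),np.round(r['uv']),m.sum(),'med',np.round(np.median(w,0),3),'lo',np.round(np.percentile(w,2,0),3),'hi',np.round(np.percentile(w,98,0),3))
    cv2.imwrite(f'pics/{c}0.png',cv2.resize(im[...,::-1],(768,576),interpolation=cv2.INTER_CUBIC))
o=bot.get_obs();print(o['clock'],o['eef_pos'],o['tool_rot'],o['ft_force'])
E
```

```text
scene {'fx': 346.867, 'fy': 346.867, 'cx': 252.126, 'cy': 189.361, 'pose': [[-0.065, -0.704, 0.707, 1.206], [0.998, -0.043, 0.049, 0.037], [-0.004, 0.709, 0.705, 0.798], [0.0, 0.0, 0.0, 1.0]]}
crank_block 0.82 [301. 221.] 548 med [0.599 0.134 0.086] lo [0.555 0.092 0.049] hi [0.644 0.174 0.125]
crank_block 0.54 [340. 163.] 252 med [0.273 0.272 0.018] lo [0.246 0.215 0.002] hi [0.303 0.315 0.023]
crank_grip 0.86 [303. 220.] 531 med [0.597 0.135 0.089] lo [0.559 0.092 0.051] hi [0.644 0.176 0.125]
crank_grip 0.53 [339. 164.] 217 med [0.271 0.277 0.018] lo [ 0.237  0.222 -0.002] hi [0.303 0.315 0.023]
socket 0.82 [176. 177.] 326 med [ 0.527 -0.218  0.156] lo [ 0.324 -0.299 -0.001] hi [ 0.572 -0.162  0.185]
rotor_mark 0.56 [176. 176.] 247 med [ 0.531 -0.218  0.162] lo [ 0.464 -0.256  0.121] hi [ 0.572 -0.17   0.185]
rotor_mark 0.55 [174. 220.] 9303 med [ 0.698 -0.197  0.151] lo [ 0.451 -0.316  0.007] hi [ 0.729 -0.08   0.226]
rotor_mark 0.37 [192. 175.] 33 med [ 0.37  -0.225  0.018] lo [ 0.35  -0.238  0.014] hi [ 0.376 -0.15   0.022]
pump 0.57 [173. 224.] 9129 med [ 0.698 -0.196  0.152] 
[... 3037 characters left out ...]
01 ] hi [ 0.589 -0.378  0.203]
beaker 0.72 [159. 218.] 1536 med [0.417 0.241 0.053] lo [0.375 0.15  0.044] hi [0.458 0.339 0.078]
beaker 0.69 [255. 178.] 475 med [ 0.53  -0.04   0.019] lo [ 0.488 -0.071  0.   ] hi [ 0.553 -0.006  0.098]
tube_rack 0.64 [158. 215.] 1719 med [0.417 0.243 0.053] lo [ 0.373  0.148 -0.   ] hi [0.464 0.345 0.078]
pipette 0.84 [335. 232.] 543 med [ 0.376 -0.293  0.022] lo [ 0.346 -0.377  0.   ] hi [ 0.404 -0.153  0.03 ]
spanner 0.65 [247. 224.] 288 med [ 0.394 -0.029  0.008] lo [ 0.314 -0.051  0.001] hi [ 0.447 -0.015  0.013]
1.4 [0.19459454 0.46057441 0.30389593] [ 1.98541141e-01  9.80092554e-01 -1.14528252e-05  1.18681779e-06] [-0.02922167 -0.76144214  0.31241219]
```

View pics/scene0.png

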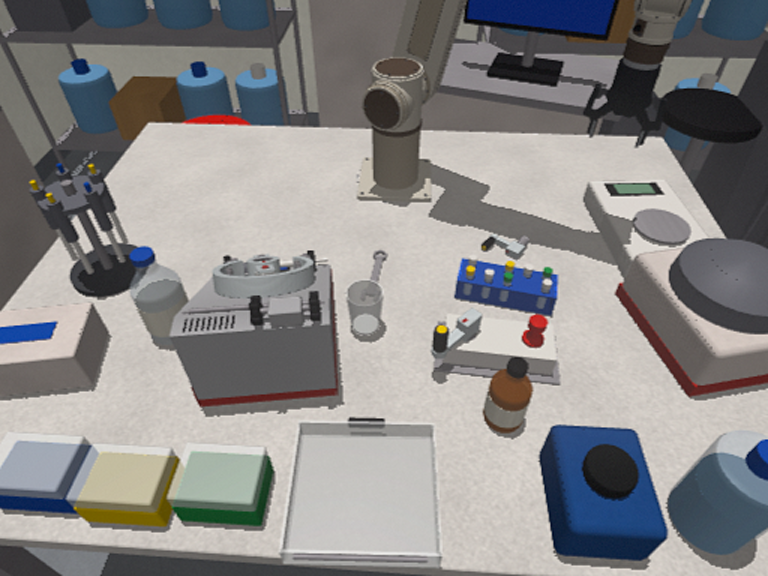

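View pics/top0.png

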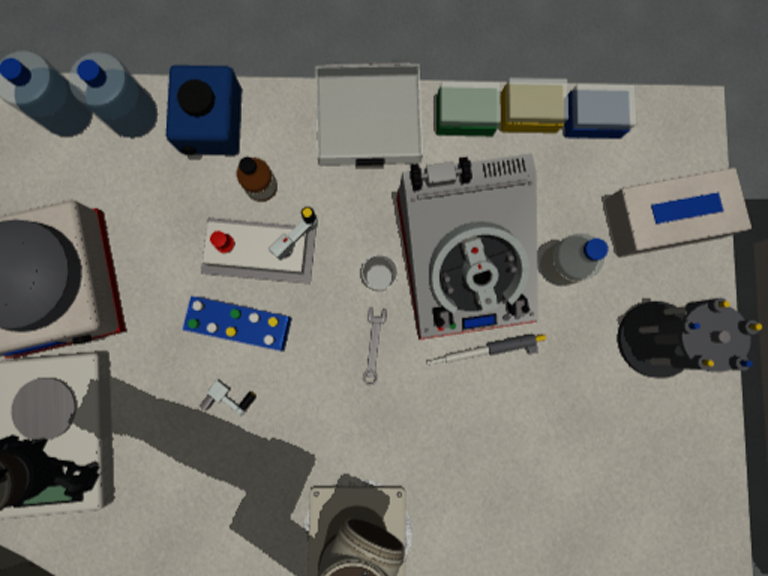

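The pictures show the large crank in the stand: block at about (285,243) and knob at (308,213) in the top view. The small look-alike lies loose at (228,397). The pump's rotor is at about (481,276), with a red bar on the hub just above the socket. Next I fit the pump pose, rotor angle and crank.

```bash
cat > fit.py <<'E'
from h import *
z=np.load('top.npz');im,d,W=z['im'],z['d'],z['W']
hsv=cv2.cvtColor(im,cv2.COLOR_RGB2HSV)
# deck plane (RANSAC-ish) in pump area
m=(d>0)&(W[...,0]>.4)&(W[...,0]<.72)&(W[...,1]>-.34)&(W[...,1]<-.08)&(W[...,2]>.04)
p=W[m];n0=np.array([-.5,0,.866]);h=p@n0
hist,e=np.histogram(h,np.arange(-.3,.1,.003));print('levels',[(round(e[i],3),int(hist[i])) for i in np.argsort(-hist)[:6]])
lev=e[np.argmax(hist)]+.0015;s=p[np.abs(h-lev)<.008]
for _ in range(6):
    c=s.mean(0);n=np.linalg.svd(s-c,full_matrices=False)[2][2];n*=np.sign(n[2]);s=p[np.abs((p-c)@n)<.003]
print('deck n',n.round(4),'tilt',np.degrees(np.arccos(n[2])),'yaw',np.degrees(np.arctan2(-n[1],-n[0])),len(s))
# back top edge / outline yaw: min-area rect of footprint
fp=(s[:,:2]*1000).astype(np.float32);print('rect',cv2.minAreaRect(fp))
hh=(W-c)@n
hub=(d>0)&(np.abs(hh-.048)<.004)&m
print('hub px',hub.sum());q=W[hub];print('hub mean',q.mean(0).round(4),q.min(0).round(3),q.max(0).round(3))
red=m&((hsv[...,0]<8)|(hsv[...,0]>172))&(hsv[...,1]>120)&(hsv[...,2]>80)&(hh>.01)
k,l,st,ce=cv2.connectedComponentsWithStats(red.astype(np.uint8))
for i in range(1,k): print('red',st[i,4],ce[i].round(1),np.median(W[l==i],0).round(4),'h',np.median(hh[l==i]).round(4))
# crop views
a=cv2.resize(im[130:235,260:380,::-1],None,fx=3.3,fy=5.5*0.6,interpolation=cv2.INTER_CUBIC)
b=cv2.resize(im[125:190,160:225,::-1],(int(346*1.0),346),interpolation=cv2.INTER_CUBIC)
cv2.imwrite('pics/crop1.png',np.hstack([a[:346],b]))
mk=(d>0)&(W[...,0]>.5)&(W[...,0]<.68)&(W[...,1]>.05)&(W[...,1]<.23)
for lo,hi in [(.068,.08),(.09,.1),(.115,.13)]:
    t=mk&(W[...,2]>lo)&(W[...,2]<hi);print('crank z',lo,t.sum(),W[t].mean(0).round(4),cv2.minAreaRect((W[t][:,:2]*1000).astype(np.float32)))
t=(d>0)&(W[...,2]>.045)&(W[...,2]<.056)&(W[...,0]>.5)&(W[...,0]<.68)&(W[...,1]>.08)&(W[...,1]<.36)
print('stand',cv2.minAreaRect((W[t][:,:2]*1000).astype(np.float32)))
E
python3 fit.py
```

```text
levels [(np.float64(-0.162), 1091), (np.float64(-0.159), 1066), (np.float64(-0.165), 820), (np.float64(-0.168), 778), (np.float64(-0.171), 720), (np.float64(-0.174), 681)]
deck n [-0.4873 -0.074   0.8701] tilt 29.530380309094213 yaw 8.633156057264928 4495
rect ((562.5552368164062, -216.87364196777344), (303.50335693359375, 240.0364990234375), 9.166681289672852)
hub px 278
hub mean [ 0.5087 -0.2252  0.1572] [ 0.451 -0.255  0.12 ] [ 0.567 -0.194  0.192]
red 12 [316.2 166.4] [ 0.5518 -0.2075  0.1799] h 0.0445
red 5 [319.4 177.2] [ 0.524  -0.2185  0.1672] h 0.0486
red 1 [294. 218.] [ 0.4141 -0.1584  0.0964] h 0.0351
crank z 0.068 140 [0.6034 0.1289 0.0741] ((632.2010498046875, 143.80203247070312), (144.60357666015625, 100.91517639160156), 22.58483123779297)
crank z 0.09 138 [0.5737 0.1524 0.095 ] ((605.7958374023438, 169.78578186035156), (133.31773376464844, 103.66473388671875), 68.10091400146484)
crank z 0.115 64 [0.6276 0.1015 0.1243] ((628.1775512695312, 101.4183120727539), (23.952455520629883, 22.746049880981445), 2.0074918270111084)
stand ((605.5629272460938, 213.60458374023438), (201.16259765625, 147.89804077148438), 85.34080505371094)
```

View pics/crop1.png

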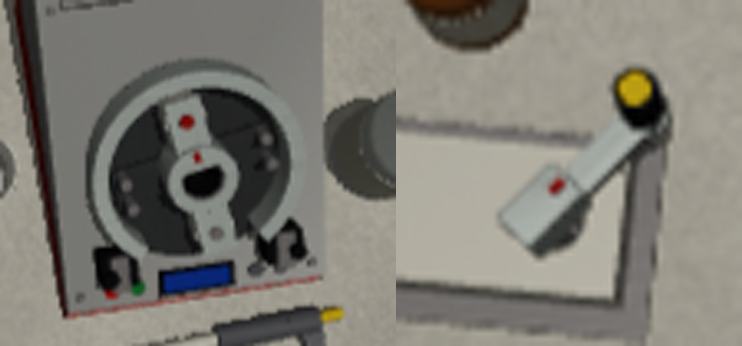

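The pump's yaw is about 9° and its tilt 30°. The hub centre measures (0.508, -0.225, 0.156), which agrees with the pump geometry. The rotor starts at about -11°. The moves can't tilt the tool directly, so I first go above the bench at the pump's azimuth. There I'll see how an out-of-reach pose behaves.

step_arm(
  rows=[
    [[-429,-231,-60],20],
    [[-429,-231,-60],20],
    [[-429,-231,-60],20],
    [[-429,-231,-60],20],
    [[-429,-231,-60],20],
    [[-429,-231,-60],20],
    [[-429,-231,-60],20],
    [[-429,-231,-60],20],
    [[-429,-231,-60],20],
    [[-429,-231,-60],20],
  ],
  claw=-1,
)

```text
clock: 2.65
eef_pos: [0.4996, 0.0808, 0.3636]
tool_rot: [0.366, 0.931, -0.0, -0.001]
ft_force: [-0.3, 0.8, -0.3]
grip_width: 0.0853
grasp_force: 0.0
```

step_arm(
  rows=[
    [[-250,320,0],0],
    [[-250,320,0],0],
    [[-250,320,0],0],
    [[-250,320,0],0],
    [[-250,320,0],0],
    [[-250,320,0],0],
    [[-250,320,0],0],
  ],
)

```text
clock: 3.52
eef_pos: [0.7814, 0.1283, 0.3179]
tool_rot: [0.364, 0.931, 0.013, 0.022]
ft_force: [0.3, 0.2, 0.1]
grip_width: 0.0858
grasp_force: 0.0
```

```bash
python3 - <<'E'
from h import *
o=bot.get_obs();print(o['joint_pos'].round(3) if hasattr(o['joint_pos'],'round') else o['joint_pos'],o['eef_pos'],R.from_quat(o['tool_rot']).as_matrix().round(3))
E
```

```text
[0.163 0.962 1.272 1.83  0.    0.909] [0.78138338 0.1282903  0.31786215] [[-0.734  0.678  0.05 ]
 [ 0.679  0.734  0.008]
 [-0.031  0.04  -0.999]]
```

step_arm(
  rows=[
    [[90,-120,0],0],
    [[90,-120,0],0],
    [[90,-120,0],0],
    [[90,-120,0],0],
  ],
)

```text
clock: 4.03
eef_pos: [0.627, 0.0993, 0.3113]
tool_rot: [0.365, 0.931, 0.012, 0.02]
ft_force: [1.1, -0.5, 0.9]
grip_width: 0.0853
grasp_force: 0.0
```

```bash
cat > st.py <<'E'
from h import *
o=bot.get_obs();print(o['clock'],np.round(o['joint_pos'],3),np.round(o['eef_pos'],4));print(R.from_quat(o['tool_rot']).as_matrix().round(3))
E
python3 st.py
```

```text
4.025 [0.157 0.484 0.376 1.417 0.    0.904] [0.627  0.0993 0.3113]
[[-0.733  0.679  0.045]
 [ 0.68   0.733  0.008]
 [-0.028  0.036 -0.999]]
```

The tilt persists once gained, so repeated out-of-reach pushes can build up the tilt I need. Next is a close look at the crank.

```bash
python3 - <<'E'
from h import *
P=bot.camera_params('wrist');o=bot.get_obs();Rt=R.from_quat(o['tool_rot']).as_matrix();T=np.array(P['pose'])
print('cam in tool',(Rt.T@(T[:3,3]-o['eef_pos'])).round(4));print((Rt.T@T[:3,:3]).round(3),P['fx'],P['cx'],P['cy'])
im,d=bot.camera('wrist');W=world('wrist',d,P);np.savez('w1.npz',im=im,d=d,W=W,T=T)
cv2.imwrite('pics/w1.png',cv2.resize(im[...,::-1],(768,576)))
for n in ['crank_block','crank_grip','setting_key']:
    for r in bot.trace(n,'wrist')[:2]:
        m=r['pixels']&(d>0);w=W[m]
        print(n,round(r['score'],2),r['uv'],m.sum(),np.median(w,0).round(4))
        if n!='setting_key' and len(w):
            for lo,hi in [(.066,.082),(.091,.101),(.118,.132)]:
                q=w[(w[:,2]>lo)&(w[:,2]<hi)]
                if len(q)>5:
                    c,s,a=cv2.minAreaRect((q[:,:2]*1000).astype(np.float32));print('  ',lo,len(q),q.mean(0).round(4),np.round(c,1),np.round(s,1),round(a,1))
E
```

```text
cam in tool [ 0.0668  0.0003 -0.0707]
[[-0.     0.964  0.266]
 [ 1.     0.     0.   ]
 [ 0.     0.266 -0.964]] 324.3738652046669 262.2975664163575 190.45086869600476
crank_block 0.91 [259.7, 113.9] 3821 [0.5949 0.1367 0.0953]
   0.066 1108 [0.6066 0.1258 0.0747] [610.2 122.5] [26.2 57.5] 48.5
   0.091 1752 [0.5735 0.1563 0.0955] [592.9 138.4] [ 25.4 100.5] 47.7
   0.118 736 [0.6299 0.1045 0.1246] [630.7 104.2] [24.6 24.3] 74.4
crank_block 0.67 [362.1, 2.9] 502 [0.5908 0.2658 0.0585]
crank_grip 0.79 [262.3, 114.7] 3755 [0.5946 0.137  0.0953]
   0.066 1097 [0.6065 0.1261 0.0747] [610.2 122.5] [26.2 57.5] 48.5
   0.091 1737 [0.5736 0.1561 0.0955] [593.  138.4] [ 25.3 100.5] 47.7
   0.118 739 [0.6299 0.1044 0.1246] [630.6 103.9] [25.3 24.3] 74.9
setting_key 0.9 [359.1, 6.4] 535 [0.591  0.2657 0.0584]
setting_key 0.3 [261.7, 116.4] 3882 [0.5953 0.1366 0.0952]
```

View pics/w1.png

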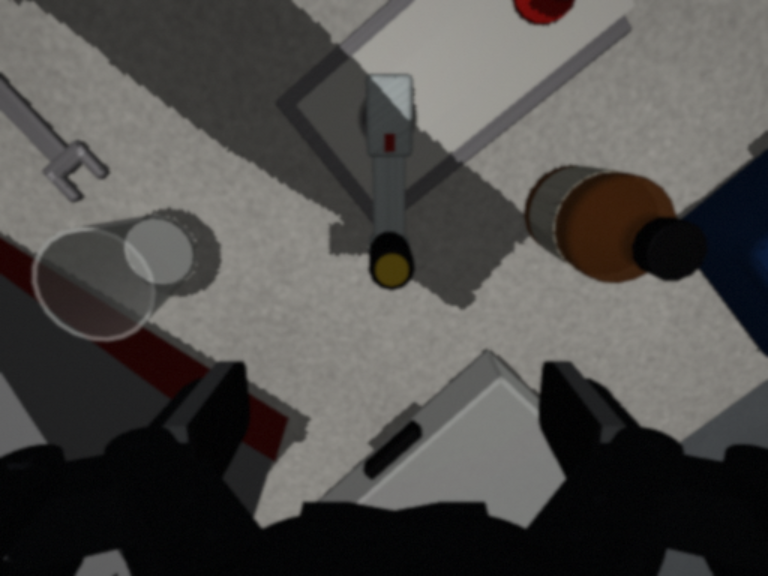

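The wrist picture shows the large crank with its block at about (390,115), red mark at (390,143) and yellow cap at (392,270). That puts the block centre at (0.571, 0.158), with the arm pointing at -42°. The fingers are already square to it.

step_arm(
  rows=[
    [[45,-2,0],0],
    [[87,-3,20],0],
    [[87,-3,60],0],
    [[87,-3,100],0],
    [[87,-3,135],0],
    [[87,-3,160],0],
    [[87,-3,177],0],
    [[87,-3,177],0],
  ],
)

```text
clock: 5.22
eef_pos: [0.5787, 0.1581, 0.1316]
tool_rot: [0.366, 0.93, 0.013, 0.023]
ft_force: [-0.6, -0.3, 0.1]
grip_width: 0.0856
grasp_force: 0.0
```

step_arm(
  rows=[
    [[0,0,0],0],
    [[0,0,0],0],
    [[0,0,0],0],
    [[0,0,0],0],
    [[0,0,0],0],
    [[0,0,0],0],
  ],
  claw=1,
)

```text
clock: 5.98
eef_pos: [0.5761, 0.155, 0.1336]
tool_rot: [0.366, 0.93, 0.01, 0.023]
ft_force: [-7.0, -7.2, 9.7]
grip_width: 0.0255
grasp_force: 58.8
```

Gripped. Lift straight up.

step_arm(
  rows=[
    [[-1,1,-20],0],
    [[-1,2,-45],0],
    [[-3,4,-90],0],
    [[-4,5,-140],0],
    [[-6,8,-200],0],
    [[-6,8,-200],0],
    [[-6,8,-200],0],
  ],
)

```text
clock: 6.85
eef_pos: [0.5768, 0.1578, 0.3323]
tool_rot: [0.366, 0.93, 0.014, 0.023]
ft_force: [-1.0, 0.9, -2.7]
grip_width: 0.0253
grasp_force: 59.0
```

```bash
python3 st.py; python3 - <<'E'
from h import *
o=bot.get_obs();print(o['ft_force'],o['grip_width'],o['grasp_force'])
im,d=bot.camera('wrist');cv2.imwrite('pics/w2.png',im[...,::-1])
E
```

```text
6.85 [ 0.269  0.396  0.294  1.416 -0.006  1.018] [0.5768 0.1578 0.3323]
[[-0.732  0.68   0.053]
 [ 0.681  0.732  0.008]
 [-0.033  0.042 -0.999]]
[-0.96863471  0.86659862 -2.74826996] 0.02530854678984566 59.0034019947052
```

View pics/w2.png

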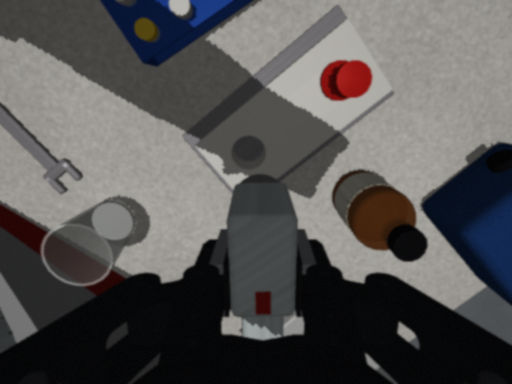

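The crank hangs firmly in the gripper at about (262,300), and the empty stand hole at (248,150) is undisturbed. Next I tilt the tool by pushing outward along the pump's azimuth.

step_arm(
  rows=[
    [[-61,25,-12],0],
    [[-123,50,-24],0],
    [[-123,50,-24],0],
    [[-435,448,3],0],
    [[-435,448,3],0],
    [[-435,448,3],0],
    [[-435,448,3],0],
    [[-435,448,3],0],
    [[-435,448,3],0],
    [[-435,448,3],0],
    [[-435,448,3],0],
    [[-435,448,3],0],
  ],
)

```text
clock: 8.4
eef_pos: [0.834, 0.1319, 0.2548]
tool_rot: [0.365, 0.929, 0.029, 0.05]
ft_force: [-0.2, 0.5, -3.0]
grip_width: 0.0252
grasp_force: 61.5
```

```bash
cat >> st.py <<'E'
z=R.from_quat(o['tool_rot']).as_matrix()[:,2];print('tilt',np.degrees(np.arccos(-z[2])).round(2),'az',np.degrees(np.arctan2(z[1],z[0])).round(1),'F',np.round(o['ft_force'],1),'grip',round(o['grip_width'],4))
E
python3 st.py
```

```text
8.4 [0.157 1.045 1.275 1.685 0.    0.906] [0.834  0.1319 0.2548]
[[-0.728  0.676  0.114]
 [ 0.681  0.732  0.018]
 [-0.071  0.091 -0.993]]
tilt 6.61 az 9.1 F [-0.2  0.5 -3. ] grip 0.0252
```

step_arm(
  rows=[
    [[-930,1190,24],0],
    [[-930,1190,24],0],
    [[-930,1190,24],0],
    [[-930,1190,24],0],
  ],
)

```text
clock: 8.9
eef_pos: [0.8731, 0.1385, 0.205]
tool_rot: [0.364, 0.927, 0.044, 0.075]
ft_force: [-0.2, -0.7, -2.0]
grip_width: 0.0252
grasp_force: 61.6
```

```bash
python3 st.py
```

```text
8.9 [0.157 1.109 1.274 1.561 0.    0.906] [0.8731 0.1385 0.205 ]
[[-0.723  0.669  0.171]
 [ 0.682  0.731  0.027]
 [-0.107  0.136 -0.985]]
tilt 9.96 az 9.1 F [-0.2 -0.7 -2. ] grip 0.0252
```

step_arm(
  rows=[
    [[8,-10,-60],0],
    [[17,-21,-120],0],
    [[25,-32,-180],0],
    [[-369,470,-342],0],
    [[-369,470,-342],0],
    [[-369,470,-342],0],
    [[-369,470,-342],0],
    [[-369,470,-342],0],
    [[-369,470,-342],0],
  ],
)

```text
clock: 10.02
eef_pos: [0.8258, 0.1307, 0.3566]
tool_rot: [0.363, 0.924, 0.06, 0.101]
ft_force: [-0.9, 0.3, -1.6]
grip_width: 0.0251
grasp_force: 61.6
```

```bash
python3 st.py
```

```text
10.025 [0.157 0.924 1.275 1.686 0.    0.906] [0.8258 0.1307 0.3566]
[[-0.716  0.659  0.23 ]
 [ 0.683  0.729  0.037]
 [-0.144  0.184 -0.972]]
tilt 13.48 az 9.0 F [-0.9  0.3 -1.6] grip 0.0251
```

step_arm(
  rows=[
    [[-600,770,-190],0],
    [[-600,770,-190],0],
    [[-600,770,-190],0],
    [[-600,770,-190],0],
  ],
)

```text
clock: 10.52
eef_pos: [0.8511, 0.1353, 0.3515]
tool_rot: [0.362, 0.92, 0.075, 0.127]
ft_force: [0.5, 0.1, -2.8]
grip_width: 0.0251
grasp_force: 61.6
```

step_arm(
  rows=[
    [[-590,750,-130],0],
    [[-590,750,-130],0],
    [[-590,750,-130],0],
    [[-590,750,-130],0],
  ],
)

```text
clock: 11.02
eef_pos: [0.8756, 0.1387, 0.349]
tool_rot: [0.36, 0.916, 0.091, 0.154]
ft_force: [0.1, -0.3, -2.3]
grip_width: 0.0252
grasp_force: 61.6
```

```bash
python3 st.py
```

```text
11.025 [0.157 0.95  1.274 1.536 0.    0.906] [0.8756 0.1387 0.349 ]
[[-0.694  0.631  0.347]
 [ 0.687  0.725  0.055]
 [-0.217  0.277 -0.936]]
tilt 20.59 az 9.0 F [ 0.1 -0.3 -2.3] grip 0.0252
```

step_arm(
  rows=[
    [[-570,730,-70],0],
    [[-570,730,-70],0],
    [[-570,730,-70],0],
    [[-570,730,-70],0],
  ],
)

```text
clock: 11.52
eef_pos: [0.8991, 0.1428, 0.3485]
tool_rot: [0.358, 0.91, 0.106, 0.181]
ft_force: [-0.1, 0.3, -2.9]
grip_width: 0.0252
grasp_force: 61.6
```

step_arm(
  rows=[
    [[-560,710,0],0],
    [[-560,710,0],0],
    [[-560,710,0],0],
    [[-560,710,0],0],
  ],
)

```text
clock: 12.02
eef_pos: [0.9233, 0.1459, 0.3472]
tool_rot: [0.355, 0.903, 0.122, 0.207]
ft_force: [-0.5, 0.1, -2.5]
grip_width: 0.0255
grasp_force: 61.6
```

```bash
python3 st.py; python3 - <<'E'
from h import *
P=bot.camera_params('wrist');o=bot.get_obs();Rt=R.from_quat(o['tool_rot']).as_matrix()
im,d=bot.camera('wrist');W=world('wrist',d,P);t=(W-o['eef_pos'])@Rt
np.savez('w3.npz',im=im,d=d,t=t)
m=(d>0)&(np.abs(t[...,1])<.011)&(t[...,0]>-.03)&(t[...,0]<.04)&(t[...,2]>.02)&(t[...,2]<.06)
s=t[m];print(m.sum(),s.min(0),s.max(0))
for _ in range(5):
    c=np.median(s,0);n=np.linalg.svd(s-s.mean(0),full_matrices=False)[2][2];n*=np.sign(n[2]);s=t[m];s=s[np.abs((s-c)@n)<.0015]
print('block top normal in tool',n.round(4),'centre',s.mean(0).round(4),len(s),s.min(0).round(4),s.max(0).round(4))
# knob
k=(d>0)&(np.abs(t[...,1])<.05)&(t[...,0]<-.05)&(t[...,0]>-.13)&(t[...,2]<.08)&(t[...,2]>-.01)
if k.sum(): print('knob',k.sum(),t[k].mean(0).round(4),t[k].min(0).round(4),t[k].max(0).round(4))
E
```

```text
12.025 [0.157 0.974 1.274 1.385 0.    0.906] [0.9233 0.1459 0.3472]
[[-0.662  0.591  0.461]
 [ 0.692  0.718  0.073]
 [-0.288  0.367 -0.885]]
tilt 27.81 az 9.0 F [-0.5  0.1 -2.5] grip 0.0255
7033 [-0.02992493 -0.01099972  0.03560976] [0.02917939 0.01099736 0.05995818]
block top normal in tool [ 0.0253 -0.0026  0.9997] centre [0.008  0.     0.0384] 5869 [-0.0151 -0.011   0.0366] [0.0285 0.011  0.0404]
```

step_arm(
  rows=[
    [[-550,700,60],0],
    [[-550,700,60],0],
    [[-550,700,60],0],
    [[-550,700,60],0],
  ],
)

```text
clock: 12.58
eef_pos: [0.9466, 0.1495, 0.3468]
tool_rot: [0.352, 0.896, 0.137, 0.233]
ft_force: [-0.3, 0.1, -2.8]
grip_width: 0.025
grasp_force: 61.6
```

```bash
python3 st.py; cat > plan.py <<'E'
from h import *
psi=np.radians(9.0);up=np.array([np.cos(psi)*np.cos(np.pi/6),np.sin(psi)*np.cos(np.pi/6),.5]);v=np.array([-np.sin(psi),np.cos(psi),0])
n=np.cross(up,v)
def sock_x(th): return np.cos(th)*up-np.sin(th)*v   # th: clockwise seen from above
c=np.array([.0253,-.0026,.9997])
def turn_for(Rt,xs):
    # turn about tool z (deg) that brings -tool x closest to xs
    t=-(Rt.T@xs);return np.degrees(np.arctan2(t[1],t[0]))
def shift(Rt,pos,ref,target):
    "shift in tool axes (mm) to bring tool-frame point ref (in frame after the turn, given as world offset) to target"
    return (Rt.T@(target-pos-ref))*1000
E
python3 - <<'E'
from plan import *
o=bot.get_obs();Rt=R.from_quat(o['tool_rot']).as_matrix();pos=np.array(o['eef_pos'])
S=np.array([.5075,-.2258,.1555]);a=turn_for(Rt,sock_x(-.2));print('turn',a)
R2=Rt@R.from_euler('z',a,degrees=True).as_matrix();print((R2@c),-n)
for name,ref in [('view',[.08,0,.25])]: print(name,shift(Rt,pos,R2@np.array(ref),S).round(1),'tcp',S-R2@np.array(ref))
print('via',shift(Rt,pos,0,np.array([.62,.05,.42])).round(1))
E
```

```text
12.575 [0.157 0.988 1.274 1.309 0.    0.906] [0.9466 0.1495 0.3468]
[[-0.643  0.567  0.515]
 [ 0.695  0.714  0.082]
 [-0.321  0.41  -0.853]]
tilt 31.41 az 9.0 F [-0.3  0.1 -2.8] grip 0.025
turn -63.37574437148947
[ 0.49532416  0.07087598 -0.8658392 ] [ 0.49384417  0.07821723 -0.8660254 ]
view [  47.2 -524.  -343.4] tcp [ 0.44241235 -0.22003636  0.40972505]
via [ 117.4 -226.2 -238.7]
```

step_arm(
  rows=[
    [[20,-38,-40],0],
    [[39,-75,-80],0],
    [[59,-113,-120],-10],
    [[78,-151,-160],-20],
    [[98,-189,-200],-30],
    [[117,-226,-239],-40],
    [[105,-280,-260],-50],
    [[90,-340,-280],-60],
    [[78,-395,-300],-63.4],
    [[66,-445,-318],-63.4],
    [[55,-490,-333],-63.4],
    [[47,-524,-343],-63.4],
  ],
)

```text
clock: 14.08
eef_pos: [0.4412, -0.2218, 0.4102]
tool_rot: [-0.17, 0.947, -0.007, 0.272]
ft_force: [0.1, 0.0, -2.6]
grip_width: 0.0252
grasp_force: 61.6
```

step_arm(
  rows=[
    [[0,0,0],0],
    [[0,0,0],0],
  ],
)

```text
clock: 14.32
eef_pos: [0.4429, -0.22, 0.4098]
tool_rot: [-0.171, 0.947, -0.006, 0.272]
ft_force: [-0.1, 0.2, -2.3]
grip_width: 0.0252
grasp_force: 61.6
```

```bash
python3 st.py; python3 - <<'E'
from plan import *
P=bot.camera_params('wrist')
im,d=bot.camera('wrist');W=world('wrist',d,P);np.savez('w4.npz',im=im,d=d,W=W)
cv2.imwrite('pics/w4.png',cv2.resize(im[...,::-1],(768,576)))
for nme in ['socket','rotor_mark']:
    for r in bot.trace(nme,'wrist')[:2]: print(nme,r['score'],r['uv'],(r['pixels']).sum())
hsv=cv2.cvtColor(im,cv2.COLOR_RGB2HSV)
q=np.array([.5306,-.2224,.1125]);h=(W-q)@n;rad=np.linalg.norm((W-q)-h[...,None]*n,axis=-1)
m=(d>0)&(rad<.12)
deck=(d>0)&(np.abs(h)<.006)&(rad<.16);s=W[deck];print('deck',deck.sum(),np.median(h[deck]))
top=m&(np.abs(h-.048)<.003)&(rad<.04);print('hub',top.sum(),np.median(h[top]),W[top].mean(0))
red=m&((hsv[...,0]<10)|(hsv[...,0]>170))&(hsv[...,1]>100)
k,l,st,ce=cv2.connectedComponentsWithStats(red.astype(np.uint8))
for i in range(1,k):
    if st[i,4]>5: print('red',st[i,4],ce[i].round(1),np.median(W[l==i],0).round(4),'h',np.median(h[l==i]).round(4),rad[l==i].mean())
E
```

```text
14.325 [-0.636 -0.057 -0.163  1.058  0.381 -0.914] [ 0.4429 -0.22    0.4098]
[[-0.794 -0.321  0.516]
 [-0.327  0.941  0.081]
 [-0.512 -0.105 -0.852]]
tilt 31.52 az 8.9 F [-0.1  0.2 -2.3] grip 0.0252
socket 0.68 [265.2, 80.3] 9121
rotor_mark 0.74 [263.0, 83.5] 9117
deck 25050 0.001318950311759323
hub 2497 0.048483349412534904 [ 0.50694103 -0.22580303  0.1546187 ]
red 42 [263.1 108.4] [ 0.5243 -0.2188  0.166 ] h 0.0491 0.022409239883251837
red 99 [263.  141.3] [ 0.5515 -0.2083  0.1795] h 0.0466 0.054315602346914606
red 312 [262.4 302.4] [ 0.4692 -0.2145  0.3812] h 0.2625 0.08469608162595951
```

View pics/w4.png

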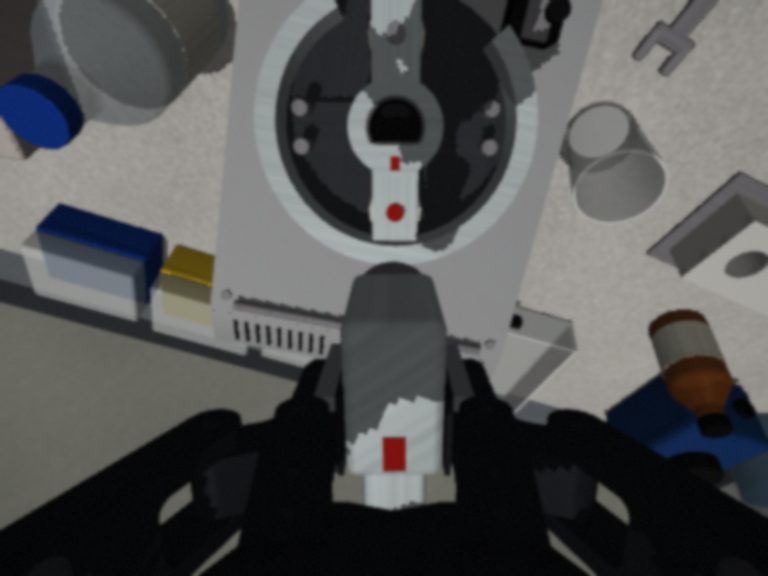

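The wrist picture shows the D-socket at about (395,122), the red bar at (395,163) and the red spot at (395,212). They lie in line with the crank's own red mark at (395,455). I'll refine the socket centre, axis and angle, then plan the hover.

```bash
cat > sock.py <<'E'
from plan import *
z=np.load('w4.npz');W,d,im=z['W'],z['d'],z['im']
q=np.array([.5306,-.2224,.1125]);h=(W-q)@n;rad=np.linalg.norm((W-q)-h[...,None]*n,axis=-1)
s=W[(d>0)&(np.abs(h)<.006)&(rad>.095)&(rad<.16)]
for _ in range(8):
    cc=s.mean(0);nn=np.linalg.svd(s-cc,full_matrices=False)[2][2];nn*=np.sign(nn[2]);s=s[np.abs((s-cc)@nn)<.002]
print('deck n',nn.round(4),'model',n.round(4),len(s),'tilt',np.degrees(np.arccos(nn[2])),'yaw',np.degrees(np.arctan2(-nn[1],-nn[0])))
top=(d>0)&(np.abs(h-.0485)<.0025)&(rad<.036)
pu=(W-q)@up;pv=(W-q)@v
best=None
P=np.stack([pu[top],pv[top]],1)
# outer circle: points' angular maxima excluding bar directions
ang=np.degrees(np.arctan2(P[:,1],P[:,0]));r=np.hypot(*P.T)
pts=[]
for a in range(-180,180,8):
    k=(ang>=a)&(ang<a+8)
    if k.sum()>8: pts.append(P[k][np.argsort(r[k])[-2:]].mean(0))
pts=np.array(pts)
from scipy.optimize import least_squares
f=least_squares(lambda x:np.hypot(pts[:,0]-x[0],pts[:,1]-x[1])-x[2],[0,0,.03],loss='soft_l1',f_scale=.0005)
print('hub centre in deck axes mm',(f.x*1000).round(2),len(pts)); 
S=q+f.x[0]*up+f.x[1]*v+.0483*n;print('S',S.round(4))
for w in ([.5243,-.2188,.166],[.5515,-.2083,.1795]):
    e=np.array(w)-S;print('th deg',-np.degrees(np.arctan2(e@v,e@up)).round(2),'rad',np.hypot(e@v,e@up).round(4))
E
python3 sock.py
```

```text
deck n [-0.4933 -0.0809  0.8661] model [-0.4938 -0.0782  0.866 ] 14753 tilt 29.99216127252922 yaw 9.315117358537632
hub centre in deck axes mm [ 0.41  0.34 29.72] 45
S [ 0.507  -0.2258  0.1545]
th deg -11.1 rad 0.0218
th deg -11.04 rad 0.0539
```

```bash
cat > go.py <<'E'
from plan import *
import sys
S=np.array([.507,-.2258,.1545]);th=np.radians(float(sys.argv[2]) if len(sys.argv)>2 else -11.1)
sh=np.array([.0078,0,.0834]);o=bot.get_obs();Rt=R.from_quat(o['tool_rot']).as_matrix();pos=np.array(o['eef_pos'])
a=turn_for(Rt,sock_x(th));R2=Rt@R.from_euler('z',a,degrees=True).as_matrix()
e=pos+Rt@sh-S;print('shoulder now rel S: up %.1f v %.1f n %.1f mm'%tuple(1000*np.array([e@up,e@v,e@n])),'turn',a.round(2),'axis err deg (up,v)',np.degrees([(R2@c)@up,(R2@c)@v]).round(2))
for g in map(float,sys.argv[1].split(',')): print('gap',g,shift(Rt,pos,R2@sh,S+g*1e-3*n).round(1))
E
python3 go.py 60,46,38,0; python3 st.py
```

```text
shoulder now rel S: up 68.5 v 15.0 n 168.2 mm turn 0.49 axis err deg (up,v) [ 0.11 -0.38]
gap 60.0 [ 72.9  -0.5 106.4]
gap 46.0 [ 73.3  -0.5 120.4]
gap 38.0 [ 73.5  -0.4 128.4]
gap 0.0 [ 74.5  -0.3 166.4]
14.475 [-0.634 -0.056 -0.163  1.058  0.381 -0.914] [ 0.4433 -0.2192  0.4095]
[[-0.793 -0.323  0.516]
 [-0.329  0.941  0.083]
 [-0.512 -0.104 -0.853]]
tilt 31.5 az 9.1 F [ 0.2 -0.3 -2.1] grip 0.0252
```

step_arm(
  rows=[
    [[25,0,20],0.5],
    [[50,0,45],0.5],
    [[73,0,80],0.5],
    [[73,0,100],0.5],
    [[73,0,112],0.5],
    [[73,0,116],0.5],
    [[73,0,116],0.5],
    [[73,0,116],0.5],
  ],
)

```text
clock: 15.48
eef_pos: [0.4451, -0.2348, 0.274]
tool_rot: [-0.167, 0.948, -0.005, 0.272]
ft_force: [-0.1, 0.6, -2.4]
grip_width: 0.0254
grasp_force: 61.5
```

```bash
python3 go.py 46,40,30,0; python3 st.py|tail -1;python3 - <<'E'
from h import *
im,d=bot.camera('wrist');im2,d=bot.camera('top')
cv2.imwrite('pics/w5.png',np.hstack([im[...,::-1][:,100:420],cv2.resize(im2[110:240,260:380,::-1],(354,384),interpolation=cv2.INTER_CUBIC)]))
E
```

```text
shoulder now rel S: up 0.2 v -0.7 n 51.2 mm turn -0.07 axis err deg (up,v) [ 0.16 -0.48]
gap 46.0 [0.2 0.8 5.2]
gap 40.0 [ 0.3  0.8 11.2]
gap 30.0 [ 0.6  0.9 21.2]
gap 0.0 [ 1.4  1.1 51.2]
tilt 31.55 az 8.9 F [-0.1  0.6 -2.4] grip 0.0254
```

View pics/w5.png

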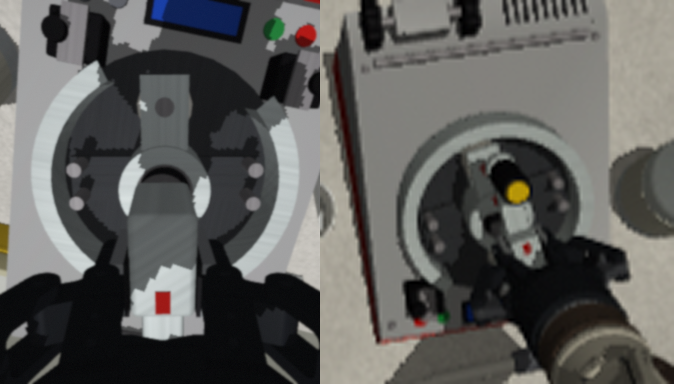

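The shank at (162,180) sits over the socket at (164,178), and the arm lies over the rotor's marked roller. I insert in stages.

step_arm(
  rows=[
    [[0,1,6],0],
    [[0,1,11],0],
    [[0,1,16],0],
    [[1,1,21],0],
    [[1,1,21],0],
  ],
)

```text
clock: 16.2
eef_pos: [0.4548, -0.2321, 0.2542]
tool_rot: [-0.167, 0.948, -0.004, 0.271]
ft_force: [2.1, 0.7, -2.9]
grip_width: 0.025
grasp_force: 61.5
```

```bash
python3 go.py 20,10,0; python3 st.py|tail -1
```

```text
shoulder now rel S: up -1.1 v 0.6 n 29.0 mm turn -0.1 axis err deg (up,v) [ 0.11 -0.38]
gap 20.0 [-0.8 -0.7  9.1]
gap 10.0 [-0.5 -0.7 19.1]
gap 0.0 [-0.2 -0.6 29.1]
tilt 31.5 az 9.1 F [ 2.1  0.7 -2.9] grip 0.025
```

step_arm(
  rows=[
    [[-1,0,5],0],
    [[-1,0,10],0],
    [[0,0,15],0],
    [[0,0,20],0],
    [[0,0,24],0],
    [[0,0,27],0],
    [[0,0,27],0],
  ],
)

```text
clock: 17.08
eef_pos: [0.4684, -0.2299, 0.2311]
tool_rot: [-0.167, 0.948, -0.004, 0.271]
ft_force: [-0.5, -0.2, -2.6]
grip_width: 0.0254
grasp_force: 61.6
```

```bash
python3 go.py 0; python3 st.py|tail -1
```

```text
shoulder now rel S: up -0.9 v 0.5 n 2.2 mm turn -0.12 axis err deg (up,v) [ 0.06 -0.4 ]
gap 0.0 [-0.7 -0.7  2.2]
tilt 31.45 az 9.1 F [-0.5 -0.2 -2.6] grip 0.0254
```

step_arm(
  rows=[
    [[-1,-1,2],0],
    [[-1,-1,4],0],
    [[-1,-1,6],0],
    [[-1,-1,6],0],
  ],
)

```text
clock: 17.58
eef_pos: [0.4706, -0.2301, 0.2298]
tool_rot: [-0.166, 0.948, -0.005, 0.272]
ft_force: [-28.6, 2.4, 25.1]
grip_width: 0.0251
grasp_force: 67.1
```

```bash
python3 go.py 0; python3 st.py|tail -1
```

```text
shoulder now rel S: up 0.4 v -0.1 n -0.0 mm turn -0.23 axis err deg (up,v) [ 0.12 -0.46]
gap 0.0 [ 0.4  0.2 -0. ]
tilt 31.51 az 8.9 F [-28.6   2.4  25.1] grip 0.0251
```

The crank is fully home (gap 0, 36 N seating force). I relax the push, let go, and slide up to straddle the knob.

step_arm(
  rows=[
    [[0,0,-4],0],
    [[0,0,-4],0],
  ],
)

```text
clock: 17.82
eef_pos: [0.4702, -0.2302, 0.2304]
tool_rot: [-0.167, 0.948, -0.004, 0.271]
ft_force: [-1.3, 1.2, -1.8]
grip_width: 0.0252
grasp_force: 61.7
```

step_arm(
  rows=[
    [[0,0,0],0],
    [[0,0,0],0],
    [[0,0,0],0],
    [[0,0,0],0],
    [[0,0,0],0],
  ],
  claw=-1,
)

```text
clock: 18.45
eef_pos: [0.4706, -0.2305, 0.2304]
tool_rot: [-0.167, 0.948, -0.005, 0.271]
ft_force: [0.1, 0.5, 0.2]
grip_width: 0.0853
grasp_force: 0.0
```

```bash
python3 go.py 0; python3 st.py; cat > knob.py <<'E'
from plan import *
S=np.array([.507,-.2258,.1545])
import sys
phi=np.radians(float(sys.argv[1]))
o=bot.get_obs();Rt=R.from_quat(o['tool_rot']).as_matrix();pos=np.array(o['eef_pos'])
K=S+.08*sock_x(phi)+.051*n
print('knob move',(Rt.T@(K-Rt[:,2]*.054-pos)*1000).round(1),'knob world',K.round(4))
P=bot.camera_params('wrist');im,d=bot.camera('wrist');W=world('wrist',d,P);np.savez('w6.npz',im=im,d=d,W=W)
h=(W-S)@n
for lo,hi in((.0425,.0475),(.072,.078)):
    m=(d>0)&(np.abs(h-(lo+hi)/2)<(hi-lo)/2)&(np.linalg.norm(W-S,axis=-1)<.13)
    if m.sum()>20:
        e=W[m].mean(0)-S;print(lo,m.sum(),'mean up,v',(e@up).round(4),(e@v).round(4))
E
python3 knob.py -11.1
```

```text
shoulder now rel S: up 0.7 v -0.5 n 0.5 mm turn -0.11 axis err deg (up,v) [ 0.09 -0.42]
gap 0.0 [0.6 0.6 0.4]
18.45 [-0.617  0.122 -0.465  0.571  0.374 -0.887] [ 0.4706 -0.2305  0.2304]
[[-0.797 -0.314  0.516]
 [-0.319  0.944  0.082]
 [-0.513 -0.1   -0.853]]
tilt 31.49 az 9.0 F [0.1 0.5 0.2] grip 0.0853
knob move [-72.9   0.5 -19.1] knob world [ 0.5466 -0.2039  0.2379]
0.0425 7817 mean up,v -0.0021 -0.0005
0.072 5276 mean up,v 0.0004 0.0021
```

step_arm(
  rows=[
    [[0,0,-10],0],
    [[0,0,-20],0],
    [[-25,0,-20],0],
    [[-50,0,-20],0],
    [[-73,1,-20],0],
    [[-73,1,-20],0],
    [[-73,1,-20],0],
  ],
)

```text
clock: 19.38
eef_pos: [0.5172, -0.2079, 0.2843]
tool_rot: [-0.167, 0.948, -0.004, 0.271]
ft_force: [0.9, 0.5, -0.0]
grip_width: 0.0855
grasp_force: 0.0
```

step_arm(
  rows=[
    [[0,0,0],0],
    [[0,0,0],0],
    [[0,0,0],0],
    [[0,0,0],0],
    [[0,0,0],0],
    [[0,0,0],0],
  ],
  claw=1,
)

```text
clock: 20.12
eef_pos: [0.5179, -0.208, 0.2847]
tool_rot: [-0.167, 0.948, -0.005, 0.271]
ft_force: [-1.9, -0.4, 0.3]
grip_width: 0.0249
grasp_force: 58.7
```

```bash
python3 st.py; python3 - <<'E'
from plan import *
o=bot.get_obs();Rt=R.from_quat(o['tool_rot']).as_matrix();S=np.array([.507,-.2258,.1545])
g=np.array(o['eef_pos'])+Rt[:,2]*.054;e=g-S
print('grasp rel S up,v,n',[round(float(e@a)*1000,1) for a in (up,v,n)],'ang',-np.degrees(np.arctan2(e@v,e@up)),'r',np.hypot(e@v,e@up))
p0=-11.1
for k0 in (0,120,240):
    base=sock_x(np.radians(p0+k0))
    print(k0,[[float(x) for x in (Rt.T@(80*(sock_x(np.radians(p0+k0+a))-base))).round(1)] for a in range(10,121,10)])
E
```

```text
20.125 [-0.517  0.115 -0.32   0.69   0.332 -0.79 ] [ 0.5179 -0.208   0.2847]
[[-0.797 -0.314  0.515]
 [-0.319  0.944  0.081]
 [-0.512 -0.099 -0.853]]
tilt 31.46 az 9.0 F [-1.9 -0.4  0.3] grip 0.0249
grasp rel S up,v,n [78.2, 15.9, 52.0] ang -11.48356226464679 r 0.07979768063298995
0 [[1.2, -13.9, 0.0], [4.8, -27.4, 0.0], [10.6, -40.0, -0.1], [18.6, -51.5, -0.2], [28.4, -61.3, -0.4], [39.8, -69.4, -0.6], [52.5, -75.3, -0.9], [65.9, -78.9, -1.2], [79.8, -80.2, -1.6], [93.7, -79.0, -1.9], [107.2, -75.4, -2.3], [119.8, -69.5, -2.6]]
120 [[11.4, 8.0, -0.3], [21.3, 17.8, -0.6], [29.3, 29.2, -0.9], [35.3, 41.8, -1.1], [38.9, 55.3, -1.2], [40.1, 69.2, -1.3], [38.9, 83.1, -1.4], [35.4, 96.6, -1.4], [29.5, 109.2, -1.3], [21.5, 120.7, -1.1], [11.7, 130.5, -0.9], [0.3, 138.6, -0.7]]
240 [[-12.6, 5.9, 0.3], [-26.1, 9.6, 0.6], [-40.0, 10.8, 0.9], [-53.9, 9.6, 1.3], [-67.3, 6.0, 1.6], [-80.0, 0.2, 2.0], [-91.4, -7.8, 2.3], [-101.3, -17.6, 2.6], [-109.3, -29.0, 2.9], [-115.2, -41.7, 3.1], [-118.9, -55.1, 3.2], [-120.1, -69.0, 3.3]]
```

The knob is gripped at radius 79.8 mm, as it should be. First third of the clockwise turn:

step_arm(
  rows=[
    [[1.2,-13.9,0],0],
    [[4.8,-27.4,0],0],
    [[10.6,-40,-0.1],0],
    [[18.6,-51.5,-0.2],0],
    [[28.4,-61.3,-0.4],0],
    [[39.8,-69.4,-0.6],0],
    [[52.5,-75.3,-0.9],0],
    [[65.9,-78.9,-1.2],0],
    [[79.8,-80.2,-1.6],0],
    [[93.7,-79,-1.9],0],
    [[107.2,-75.4,-2.3],0],
    [[119.8,-69.5,-2.6],0],
  ],
)

```text
clock: 21.62
eef_pos: [0.4429, -0.3116, 0.2323]
tool_rot: [-0.168, 0.948, -0.004, 0.272]
ft_force: [3.6, 5.6, 0.4]
grip_width: 0.0246
grasp_force: 58.9
```

```bash
cat > ka.py <<'E'
from plan import *
o=bot.get_obs();Rt=R.from_quat(o['tool_rot']).as_matrix();S=np.array([.507,-.2258,.1545])
g=np.array(o['eef_pos'])+Rt[:,2]*.054;e=g-S
print('grasp rel S up,v,n',[round(float(e@a)*1000,1) for a in (up,v,n)],'ang',-np.degrees(np.arctan2(e@v,e@up)),'r',np.hypot(e@v,e@up))
E
python3 ka.py; python3 st.py|tail -1
```

```text
grasp rel S up,v,n [-26.1, -74.7, 51.7] ang 109.24883112368565 r 0.07911458917723863
tilt 31.59 az 9.1 F [3.6 5.6 0.4] grip 0.0246
```

step_arm(
  rows=[
    [[11.4,8,-0.3],0],
    [[21.3,17.8,-0.6],0],
    [[29.3,29.2,-0.9],0],
    [[35.3,41.8,-1.1],0],
    [[38.9,55.3,-1.2],0],
    [[40.1,69.2,-1.3],0],
    [[38.9,83.1,-1.4],0],
    [[35.4,96.6,-1.4],0],
    [[29.5,109.2,-1.3],0],
    [[21.5,120.7,-1.1],0],
    [[11.7,130.5,-0.9],0],
    [[0.3,138.6,-0.7],0],
  ],
)

```text
clock: 23.12
eef_pos: [0.3992, -0.1827, 0.2196]
tool_rot: [-0.166, 0.948, -0.007, 0.271]
ft_force: [4.5, -5.1, -3.5]
grip_width: 0.0248
grasp_force: 59.5
```

```bash
python3 ka.py; python3 st.py|tail -1
```

```text
grasp rel S up,v,n [-52.4, 59.2, 52.2] ang -131.52992604435167 r 0.07903985567042429
tilt 31.46 az 8.4 F [ 4.5 -5.1 -3.5] grip 0.0248
```

step_arm(
  rows=[
    [[-12.6,5.9,0.3],0],
    [[-26.1,9.6,0.6],0],
    [[-40,10.8,0.9],0],
    [[-53.9,9.6,1.3],0],
    [[-67.3,6,1.6],0],
    [[-80,0.2,2],0],
    [[-91.4,-7.8,2.3],0],
    [[-101.3,-17.6,2.6],0],
    [[-109.3,-29,2.9],0],
    [[-115.2,-41.7,3.1],0],
    [[-118.9,-55.1,3.2],0],
    [[-118.9,-55.1,3.2],0],
  ],
)

```text
clock: 24.62
eef_pos: [0.5129, -0.1959, 0.2828]
tool_rot: [-0.167, 0.948, -0.005, 0.271]
ft_force: [-2.4, -1.3, 0.7]
grip_width: 0.0245
grasp_force: 60.2
```

```bash
python3 ka.py; python3 st.py|tail -1; python3 - <<'E'
from plan import *
P=bot.camera_params('wrist');im,d=bot.camera('wrist');W=world('wrist',d,P);np.savez('w7.npz',im=im,d=d,W=W)
im2,d2=bot.camera('top');W2=world('top',d2);np.savez('t7.npz',im=im2,d=d2,W=W2)
im3,d3=bot.camera('scene');W3=world('scene',d3);np.savez('s7.npz',im=im3,d=d3,W=W3)
cv2.imwrite('pics/w7.png',np.hstack([im[...,::-1][:,100:420],cv2.resize(im2[110:240,260:380,::-1],(354,384),interpolation=cv2.INTER_CUBIC)]))
E
```

```text
grasp rel S up,v,n [74.7, 28.6, 51.9] ang -20.957960360633905 r 0.07996420983557236
tilt 31.46 az 8.9 F [-2.4 -1.3  0.7] grip 0.0245
```

View pics/w7.png

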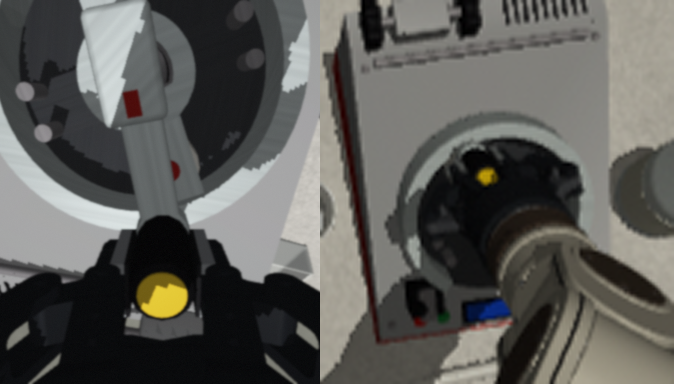

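The arm and knob line runs from (125,60) to (162,295). The red spot shows just beside the arm at (175,170), so the rotor follows with a lag. I measure its angle.

```bash
cat > mark.py <<'E'
from plan import *
import sys
S=np.array([.507,-.2258,.1545])
for f in sys.argv[1:]:
    z=np.load(f+'.npz');im,d,W=z['im'],z['d'],z['W'];hsv=cv2.cvtColor(im,cv2.COLOR_RGB2HSV)
    h=(W-S)@n;a=(W-S)@up;b=(W-S)@v;r=np.hypot(a,b)
    # red spot: edge-of-spot pixels at roller-top height
    m=(d>0)&((hsv[...,0]<10)|(hsv[...,0]>170))&(hsv[...,1]>100)&(np.abs(h)<.012)&(r>.03)&(r<.07)
    if m.sum(): 
        t=-np.degrees(np.arctan2(b[m],a[m]));print(f,'spot',m.sum(),'h',np.median(h[m]).round(4),'r',r[m].min().round(4),r[m].max().round(4),r[m].mean().round(4),'ang',t.min().round(1),t.max().round(1),t.mean().round(2))
    # roller carrier at roller-top height, on both sides: angles of edges by radius
    hh=-.0017
    for s,nm in((1,'mark side'),(-1,'far side')):
        for lo,hi in((.040,.046),(.046,.052),(.052,.058)):
            k=(d>0)&(np.abs(h-hh)<.002)&(r>lo)&(r<hi);
            t=-np.degrees(np.arctan2(s*b[k],s*a[k]));t=t[np.abs(t+20)<40]
            if len(t)>10: print('   ',nm,lo,len(t),np.percentile(t,[1,99]).round(1))
E
python3 mark.py w4 w7 t7 s7 top
```

```text
w4 spot 99 h -0.0017 r 0.0486 0.0587 0.0539 ang -16.6 -5.7 -11.13
    mark side 0.04 12 [-29.7   7.3]
    mark side 0.046 51 [-27.2   2.3]
    mark side 0.052 73 [-22.9  -0.7]
    far side 0.04 14 [-25.    9.2]
    far side 0.046 64 [-26.8   3.2]
    far side 0.052 107 [-24.7   1.8]
w7 spot 105 h -0.0017 r 0.0491 0.0594 0.0545 ang -35.4 -30.6 -33.0
    mark side 0.046 43 [-45.9 -32.1]
    mark side 0.052 86 [-43.  -30.9]
s7 spot 7 h -0.0028 r 0.0501 0.0615 0.0557 ang -31.5 -23.5 -28.14
top spot 13 h -0.0015 r 0.0488 0.0587 0.0541 ang -17.4 -5.6 -11.41
    mark side 0.046 12 [-28.2   3.8]
    mark side 0.052 13 [-21.8   3.8]
    far side 0.052 12 [-19.8   4.2]
```

```bash
cat > arc.py <<'E'
from plan import *
import sys
o=bot.get_obs();Rt=R.from_quat(o['tool_rot']).as_matrix();p0=float(sys.argv[1])
print([[float(x) for x in (Rt.T@(80*(sock_x(np.radians(p0+float(a)))-sock_x(np.radians(p0))))).round(1)] for a in sys.argv[2].split(',')])
E
python3 arc.py -21.1 4,8,12,16
```

```text
[[-0.8, -5.5, 0.1], [-1.2, -11.1, 0.1], [-1.2, -16.7, 0.1], [-0.8, -22.3, 0.1]]
```

step_arm(
  rows=[
    [[-0.8,-5.5,0.1],0],
    [[-1.2,-11.1,0.1],0],
    [[-1.2,-16.7,0.1],0],
    [[-0.8,-22.3,0.1],0],
    [[-0.8,-22.3,0.1],0],
    [[-0.8,-22.3,0.1],0],
  ],
)

```text
clock: 25.52
eef_pos: [0.5204, -0.2163, 0.2853]
tool_rot: [-0.167, 0.948, -0.005, 0.271]
ft_force: [-1.9, 0.1, -0.2]
grip_width: 0.0244
grasp_force: 60.4
```

```bash
cat > shot.py <<'E'
from plan import *
import sys
P=bot.camera_params('wrist');im,d=bot.camera('wrist');W=world('wrist',d,P);np.savez(sys.argv[1]+'.npz',im=im,d=d,W=W)
E
python3 shot.py w8; python3 ka.py; python3 mark.py w8; python3 st.py | tail -1
```

```text
grasp rel S up,v,n [79.6, 7.3, 51.9] ang -5.256323158375118 r 0.07992714847257185
w8 spot 2 h -0.0009 r 0.0543 0.0553 0.0548 ang -18.7 -18.7 -18.72
    mark side 0.04 11 [-31.8 -23.4]
    mark side 0.052 21 [-25.3 -17.9]
tilt 31.48 az 8.9 F [-2.3 -0.3  0.5] grip 0.0251
```

step_arm(
  rows=[
    [[0.1,-1.5,0],0],
    [[0.2,-2.8,0],0],
    [[0.2,-2.8,0],0],
    [[0.2,-2.8,0],0],
  ],
)

```text
clock: 26.08
eef_pos: [0.521, -0.2183, 0.2853]
tool_rot: [-0.167, 0.948, -0.004, 0.271]
ft_force: [-2.6, 2.0, -0.4]
grip_width: 0.0245
grasp_force: 60.4
```

step_arm(
  rows=[
    [[0,0,0],0],
    [[0,0,0],0],
    [[0,0,0],0],
    [[0,0,0],0],
    [[0,0,0],0],
  ],
  claw=-1,
)

```text
clock: 26.7
eef_pos: [0.5211, -0.2186, 0.2856]
tool_rot: [-0.167, 0.948, -0.005, 0.271]
ft_force: [0.1, -0.9, -0.2]
grip_width: 0.0852
grasp_force: 0.0
```

step_arm(
  rows=[
    [[0,0,-40],0],
    [[0,0,-80],0],
    [[-20,40,-110],0],
    [[-50,80,-130],0],
    [[-50,100,-140],0],
    [[-50,100,-140],0],
    [[-50,100,-140],0],
  ],
)

```text
clock: 27.58
eef_pos: [0.4574, -0.1199, 0.4202]
tool_rot: [-0.167, 0.948, -0.005, 0.271]
ft_force: [-0.2, -0.5, -0.6]
grip_width: 0.0852
grasp_force: 0.0
```

```bash
python3 shot.py w9; python3 mark.py w9; python3 st.py | tail -1; python3 - <<'E'
from plan import *
im,d=bot.camera('scene');W=world('scene',d);np.savez('s9.npz',im=im,d=d,W=W)
a=np.load('w9.npz')['im'];cv2.imwrite('pics/w9.png',a[...,::-1])
E
python3 mark.py s9
```

```text
w9 spot 80 h -0.0017 r 0.0495 0.0594 0.0546 ang -18.1 -10.4 -13.98
    mark side 0.04 11 [-31.8 -16.2]
    mark side 0.046 32 [-29.2 -12.1]
    mark side 0.052 61 [-22.7 -10.4]
tilt 31.42 az 9.0 F [ 0.5 -0.5 -0.3] grip 0.0854
s9 spot 8 h -0.0036 r 0.0351 0.0594 0.0532 ang -15.2 -6.2 -10.86
```

View pics/w9.png

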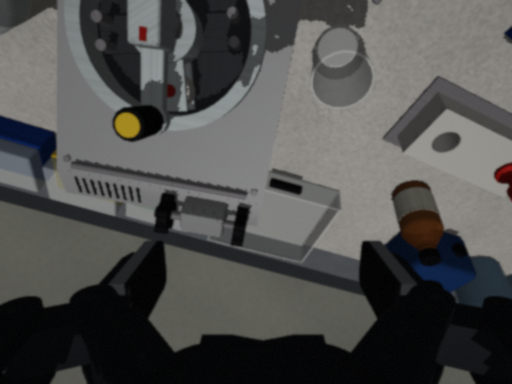

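The spot at (170,92) is mostly clear now and reads roughly -12 to -13°, against a start of -11.1°. The far roller is unobstructed, so I move to view it for a finer comparison.

step_arm(
  rows=[
    [[30,-20,0],0],
    [[60,-40,10],0],
    [[90,-60,20],0],
    [[110,-60,20],0],
    [[110,-60,20],0],
    [[110,-60,20],0],
  ],
)

```text
clock: 28.42
eef_pos: [0.3993, -0.2102, 0.3535]
tool_rot: [-0.167, 0.948, -0.005, 0.272]
ft_force: [0.9, -0.3, -0.3]
grip_width: 0.0853
grasp_force: 0.0
```

```bash
python3 shot.py w10; python3 mark.py w10; cat > far.py <<'E'
from plan import *
import sys
from scipy.optimize import minimize
S=np.array([.507,-.2258,.1545])
def pts(f):
    z=np.load(f+'.npz');im,d,W=z['im'],z['d'],z['W'];h=(W-S)@n;a=(W-S)@up;b=(W-S)@v;r=np.hypot(a,b)
    return im,d,a,b,r,h
# far carrier: points within 3 mm of top height, r 33..62; symmetric edges by along-bins, then line
for f in sys.argv[1:]:
    im,d,a,b,r,h=pts(f)
    for s,nm in((-1,'far'),(1,'mark')):
        k=(d>0)&(np.abs(h+.0017)<.0035)&(r>.032)&(r<.066)&(s*a>.02)
        A,B=s*a[k],s*b[k];th=-11.5*np.pi/180
        for _ in range(6):
            x=A*np.cos(th)-B*np.sin(th);y=A*np.sin(th)+B*np.cos(th)   # rotate by th (cw pos)
            w=np.abs(y)<.017;mids=[];xs=[]
            for lo in np.arange(.036,.062,.004):
                q=w&(x>=lo)&(x<lo+.004)
                if q.sum()>6: mids.append((np.percentile(y[q],3)+np.percentile(y[q],97))/2);xs.append(lo+.002)
            if len(xs)<3: break
            dth=-np.mean(np.array(mids)/np.array(xs));th+=dth*.8
        print(f,nm,k.sum(),'ang',np.degrees(th).round(2),np.round(np.array(mids)*1000,1))
        # bolt on far roller: dark circle; print brightness-based centroid
E
python3 far.py w4 w10 w9; python3 - <<'E'
import numpy as np,cv2
a=np.load('w4.npz')['im'][0:150,180:350];b=np.load('w10.npz')['im']
cv2.imwrite('pics/c10.png',np.hstack([cv2.resize(a[...,::-1],(390,344),interpolation=cv2.INTER_CUBIC),cv2.resize(b[40:280,110:390,::-1],(400,344),interpolation=cv2.INTER_CUBIC)]))
E
```

```text
w10 spot 25 h -0.0019 r 0.0502 0.0586 0.0546 ang -17.4 -13.7 -15.77
    mark side 0.046 11 [-25.3 -15.3]
    mark side 0.052 28 [-27.3 -13.8]
    far side 0.04 15 [-30.    6.9]
    far side 0.046 54 [-19.4  -0.4]
    far side 0.052 111 [-25.6   3.4]
w4 far 1000 ang -10.95 [ 0.4  0.4 -0.4 -0.3  0.1  0.3  0. ]
w4 mark 788 ang -11.13 [-0.3  0.3  0.4  0.   0.1 -0.4 -0.3]
w10 far 1035 ang -12.03 [ 0.2  0.4 -0.9 -0.3  0.4  0.2 -0. ]
w10 mark 337 ang -22.55 [ 2.7  1.9  0.7 -0.4 -1.4 -2.7 -3.1]
w9 far 0 ang -11.5 []
w9 mark 551 ang -20.39 [ 2.1  1.5  0.6  0.  -1.  -2.2 -3.1]
```

View pics/c10.png

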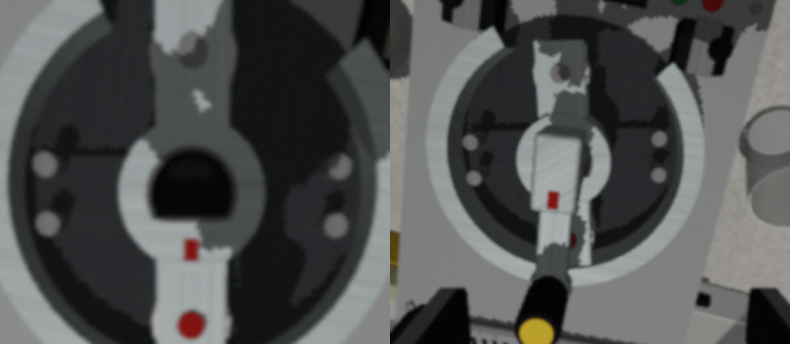

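The pictures show the far roller and its bolt at (560,70), unobstructed. Compared the same way before and after, the rotor is about 1° short (-12.0° against -11.0°). I re-grip the knob 1.5 mm further round, which closes that gap.

step_arm(
  rows=[
    [[-30,-25,0],0],
    [[-60,-41.5,10],0],
    [[-60,-41.5,50],0],
    [[-60,-41.5,90],0],
    [[-60,-41.5,110],0],
    [[-60,-41.5,120],0],
    [[-60,-41.5,120],0],
    [[-60,-41.5,120],0],
  ],
)

```text
clock: 29.48
eef_pos: [0.5219, -0.2202, 0.287]
tool_rot: [-0.167, 0.948, -0.005, 0.272]
ft_force: [-0.9, 0.3, 0.8]
grip_width: 0.0857
grasp_force: 0.0
```

step_arm(
  rows=[
    [[0,0,0],0],
    [[0,0,0],0],
    [[0,0,0],0],
    [[0,0,0],0],
    [[0,0,0],0],
    [[0,0,0],0],
  ],
  claw=1,
)

```text
clock: 30.22
eef_pos: [0.5214, -0.2198, 0.286]
tool_rot: [-0.167, 0.948, -0.004, 0.271]
ft_force: [-4.6, 1.0, 4.8]
grip_width: 0.0247
grasp_force: 58.5
```

```bash
python3 ka.py; python3 st.py | tail -1
```

```text
grasp rel S up,v,n [80.3, 3.7, 52.3] ang -2.6503160542153625 r 0.0804215013046533
tilt 31.5 az 9.0 F [-4.6  1.   4.8] grip 0.0247
```

Release, back away straight, and look again.

step_arm(
  rows=[
    [[0,0,0],0],
    [[0,0,0],0],
    [[0,0,0],0],
    [[0,0,0],0],
    [[0,0,0],0],
  ],
  claw=-1,
)

```text
clock: 30.85
eef_pos: [0.5216, -0.22, 0.2856]
tool_rot: [-0.167, 0.948, -0.005, 0.271]
ft_force: [0.4, 0.0, -0.2]
grip_width: 0.0854
grasp_force: 0.0
```

step_arm(
  rows=[
    [[0,0,-40],0],
    [[0,0,-80],0],
    [[0,0,-120],0],
    [[30,20,-120],0],
    [[60,41,-120],0],
    [[60,41,-120],0],
    [[60,41,-120],0],
  ],
)

```text
clock: 31.72
eef_pos: [0.3996, -0.2107, 0.3541]
tool_rot: [-0.167, 0.948, -0.005, 0.272]
ft_force: [-0.2, -0.5, 0.8]
grip_width: 0.0853
grasp_force: 0.0
```

```bash
python3 shot.py w11; python3 mark.py w11 | head -1; python3 far.py w10 w11; python3 st.py|tail -1; python3 - <<'E'
from plan import *
S=np.array([.507,-.2258,.1545]);z=np.load('w11.npz');W,d=z['W'],z['d'];h=(W-S)@n;r=np.linalg.norm(W-S-h[...,None]*n,axis=-1)
m=(d>0)&(r<.016)&(h>.03)&(h<.06);print('block top above socket mouth',np.median(h[m]).round(4))
im,d=bot.camera('scene');W=world('scene',d)
for nm in ['setting_key','amber_bottle','media_bottle','beaker','tube_rack','spanner','pipette']:
    for q in bot.trace(nm,'scene')[:1]:
        mm=q['pixels']&(d>0);print(nm,round(q['score'],2),np.round(q['uv']),np.median(W[mm],0).round(3))
E
```

```text
w11 spot 28 h -0.0017 r 0.0501 0.0586 0.0544 ang -16.6 -12.8 -14.73
w10 far 1035 ang -12.03 [ 0.2  0.4 -0.9 -0.3  0.4  0.2 -0. ]
w10 mark 337 ang -22.55 [ 2.7  1.9  0.7 -0.4 -1.4 -2.7 -3.1]
w11 far 1031 ang -10.72 [-0.1  0.6 -0.3 -0.1 -0.1 -0.1  0. ]
w11 mark 324 ang -21.11 [ 2.6  1.9  0.7 -0.2 -1.3 -2.3 -3.9]
tilt 31.58 az 8.9 F [ 0.6 -0.5 -0.7] grip 0.0855
block top above socket mouth 0.0452
setting_key 0.57 [356. 221.] [0.589 0.275 0.084]
amber_bottle 0.77 [339. 264.] [0.735 0.209 0.092]
media_bottle 0.93 [104. 198.] [ 0.58  -0.41   0.127]
beaker 0.74 [245. 202.] [ 0.541 -0.037  0.064]
tube_rack 0.62 [339. 185.] [0.434 0.249 0.051]
spanner 0.65 [254. 171.] [ 0.348 -0.024  0.006]
```

The rotor reads -10.7° by the far roller and -11.1° by the spot's edge, against -11.0° at the start. The block top stands 45 mm above the socket mouth, so the crank is fully home. Nothing else has moved, so I hand in.

```bash
python3 -c "
from workcell import bot
print(bot.job_done())"
```

```text
the job is handed in; nothing more can be done
None
```

The job is handed in: the crank is fully home in the rotor and released, the rotor has made one clockwise turn and stopped within about 0.3° of its start, and none of the bystanders I re-measured had moved; the pipette did not show in the last check.

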